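# Set out the spindle rebuild on the bench

## Robot

A 6-joint arm with a two-finger parallel gripper is mounted at the origin on the work surface; the furniture and walls round the work are solid. World frame = base frame: x ahead of the robot, y to its left, z up, the work surface at z = 0. Lengths are in m, angles in rad, forces in N, time in s.
With the tool pointing down it reaches from about 0.35 to 0.775 m from the base axis. Payload 7.3 kg.
Tool frame: the origin (TCP) lies at the centre of the arm's flange, where the gripper is bolted on; the fingertips stand 178 mm ahead of it and the grasp point (between the pads) lies 159 mm ahead of it; z points along the fingers, y is the line along which they close (so a half turn about z gives the same grasp; the last joint's range is limited). The gripper opens to 92 mm and grips with 3 to 60 N. Pads are 19 mm wide; open, the fingers measure 130 mm over their backs; the gripper's body (75 mm by 190 mm) begins 47 mm behind the grasp point.
Start: joints at [0.967, 0.342, 1.524, -0, 1.275, -0.146], TCP at [0.232, 0.471, 0.405] pointing down, gripper open.
Joint ranges: [-2.53, 2.53], [-0.77, 2.02], [0.04, 2.7], [-1, 4.14], [0.28, 2.66], [-3.11, 3.11]. Speed limits (rad/s): [2.57, 2.57, 3.14, 3.14, 3.14, 3.14].

## Interface

Orientations are given as [roll, pitch, yaw] about the fixed x, y, z axes, in that order (R = Rz(yaw) Ry(pitch) Rx(roll)).
In Python, from cell import telemetry, vision, ticket gives the robot as it stands.
- The arm moves only by the shell command python3 -m crank 'ROWS' [FORCE]. ROWS is JSON, a list of rows, each a list of 5 numbers: the gripper command: -1 is shut, 1 is fully open, values between are in proportion, then the shift along the tool's x, y, z in mm, then the turn about the tool's z in rad. In form: [[fingers, dx, dy, dz, roll], ...]. A call has 1 to 12 rows; each row is the pose to reach, as a shift and turn from the pose commanded when the call began, along the tool's axes at that moment; what a row does not reach only later rows make up. A row lasts 1/12 s, in which the tool goes at most 41.7 mm and 7.16 degrees, less where a joint would pass 70% of its speed; a pose out of reach is approached as far as the arm can. A call with a gripper value outside its range is refused whole. The fingers move at their own pace and stop on an object; FORCE is the grip in N (left out, the last holds). Time passes only in rows, so rows that repeat a pose let the fingers close. It gives the time, the measured TCP pose, the force, the opening and the grip force at its end, in the units of the state.
- telemetry.observe(): the state, without advancing time (a new reading comes with each control period).
- vision.read_camera(name): name is "scene" or "top" or "wrist"; returns (picture, depth): 400x640x3 uint8, red, green, blue; 400x640 float32, m along the optical axis (not along the pixel's ray), 0 where there is no reading.
- vision.get_calibration(name): a dict with "camera_matrix" (3x3 intrinsics, pixels), "rvec" (rotation vector, rad) and "tvec" (3), from world to camera coordinates, as OpenCV has them. Camera axes: x right, y down, z forward; pixel columns grow to the right and rows downward; lengths in m; the calibration is good to about 2 mm. A picture is of the moment at which its call begins: read the wrist's pose just before it. get_calibration takes no time and is no camera call; for the wrist camera it gives the pose at the moment of the call.
- ticket.hand_in(): hands the job in; it is judged then, once.
The state is a dict: "time": time; "qpos": joint angles; "qvel": joint speeds; "joint_efforts": joint torques, N m; "tool_pos": TCP position; "tool_rot": TCP orientation; "contact_force": force on the tool from outside, world axes, zero at the start; "torque": the same for the moment, N m; "opening": finger opening in m; "grip_force": force on a finger pad.
Only numpy, scipy, OpenCV 4.12 (cv2) and the standard library are available. Lean on these libraries where they do the work, as an engineer would, in place of code of your own. Each camera call takes 0.05 s, during which the arm holds its last target. There are 200 camera calls.

## Task

Set out the parts for a spindle rebuild: put the ball bearing flat in the middle of the top of the square tube, and the spacer ring centred on top of the bearing; stand the small yellow screw bin on the bench midway between the square tube and the angle iron, in line with both. Lay the longer bolt on the flat bar, centred and along it, and stand the tape measure upright in front of the bar (on the robot's side of it), parallel with the bar and level with its middle, with a clear gap of 4 cm between the two. Leave the square tube, the angle iron, the flat bar and the shorter bolt where they are.

Things in the scene. Friction and masses are not known exactly. Their poses are not given: they have to be found in the camera images.
- tube_stand: Rusty dark offcut of square steel tube on the bench, on the robot's right: 60 mm (its x) by 70 mm (its y, along the bore) by 60 mm high, flat top; 0.42 kg, loose. Origin at the centre of its underside, z up. It stays where it is. (A fixed bench vice up to 150 mm high stands between it and the flat bar, straight ahead of the robot from 0.43 m on: carry things well over it.)
- angle_iron: Rusty dark offcut of angle iron on the bench: a foot 75 mm (its x) by 40 mm (its y), 5 mm thick, with an upright leg 40 mm high and 5 mm thick along its +y edge; loose. Origin at the centre of the underside of the 75 x 40 foot. It lies on the robot's side of the square tube, 260 mm from it centre to centre. It stays where it is.
- flat_bar: Rusty dark offcut of flat bar lying flat on the bench, on the robot's left, 40 mm (its x) by 122 mm (its y) by 10 mm thick; 0.35 kg, loose. Origin at the centre of its underside, z up. Its -x side faces the robot (its turn is drawn between -0.15 and 0.45 rad). It stays where it is.
- ball_bearing: Bright steel ball bearing lying flat, a disc 52 mm across and 15 mm high, flat on top, 0.13 kg nominal. Origin at the centre of its underside, z up. Grasp across the rim.
- spacer_ring: Plain grey-brown steel spacer ring lying flat, 30 mm across, 8 mm high, with a hole in the middle. Origin at the centre of its underside, z up. Grasp across the rim.
- screw_bin: Small open yellow plastic bin with screws in it, standing on the bench: 47 mm (its x) by 65 mm (its y) by 44 mm high, walls 3 mm, 0.06 kg. Origin at the centre of its underside, z up. Grasp across the outside of the 47 mm width.
- long_bolt: The longer bolt: rusty hex bolt with a nut on it, lying along its own y, 93 mm long, 18 to 21 mm across head and nut, 18 mm high; shank 12 mm thick with its axis 9 mm above the underside, head at the +y end, nut 23 to 32 mm from the middle on the -y side. The bare shank, 12 mm wide, is free for the fingers round its middle. Origin under the middle of its length.
- tape: Yellow pocket tape measure standing upright, 30 mm thick (its x) by 75 mm long (its y) by 62 mm high, 0.21 kg; a small metal end hook sticks out low down at the -y end. Origin at the centre of its underside (length middle), z up. Grasp across the 30 mm thickness; the upper part is clear.
- short_bolt: The shorter bolt, 58 mm long, rusty with a nut, about 19 mm across, lying near the flat bar. Not wanted: it stays where it is. Origin under the middle of its length.

How it is judged:
At the end, for the whole second after the job is handed in: Bearing on tube within 12 mm of centre, ring on bearing within 9 mm; bin upright within 15 mm of the midpoint along and across the line; bolt on bar within 12 mm across, 15 mm along; tape upright before the bar, gap 25 to 55 mm, within 15 mm of its middle; both parallel to 0.2 rad; all at rest (horizontal distance between ball_bearing and tube_stand below 0.012 m and z of ball_bearing in the frame of tube_stand between 0.055 and 0.066 m and angle between ball_bearing's own z axis and vertical below 0.12 rad and horizontal distance between spacer_ring and ball_bearing below 0.009 m and z of spacer_ring in the frame of ball_bearing between 0.01 and 0.02 m and angle between spacer_ring's own z axis and vertical below 0.15 rad and y of screw_bin in the frame of tube_stand between -0.015 and 0.015 m and horizontal distance between screw_bin and tube_stand below 0.146 m and horizontal distance between screw_bin and angle_iron below 0.146 m and height (world z) of each of screw_bin, tape below 0.008 m and angle between each of screw_bin, tape's own z axis and vertical below 0.1 rad and x of long_bolt in the frame of flat_bar between -0.012 and 0.012 m and y of long_bolt in the frame of flat_bar between -0.015 and 0.015 m and z of long_bolt in the frame of flat_bar between 0.004 and 0.02 m and angle between the y axis of each of long_bolt, tape and the y axis of flat_bar, either way round below 0.2 rad and x of tape in the frame of flat_bar between -0.091 and -0.061 m and y of tape in the frame of flat_bar between -0.015 and 0.015 m and linear speed of each of ball_bearing, spacer_ring, screw_bin, long_bolt, tape below 0.02 m/s); the robot touches nothing.
It fails at once if the square tube, the angle iron or the flat bar is shifted by more than 12 mm (distance of any of tube_stand, angle_iron, flat_bar from where it was at the start of the episode above 0.012 m).
It fails at once if the shorter bolt is moved by more than 20 mm (distance of short_bolt from where it was at the start of the episode above 0.02 m).
It also fails if it takes over 144 s, if anything falls off the work surface, if the arm or the gripper's body presses on something with over 40 N, if the wrist force passes 120 N, or if a joint passes its speed limit or range.

## Working session

There is one attempt and no reset: what is moved stays moved. The work goes in short steps, Python scripts to look and compute and a shell command to move; the robot and the scene stay as the last step left them, time stands still between calls to the robot, and variables do not carry over. Pictures are saved under pics/ and viewed, at most 17 in all, crops included, and the job is handed in when it is done.

```bash
mkdir -p pics; ls; cat > h.py <<'E'
import numpy as np, cv2
from cell import telemetry, vision
def snap(n,save=None):
    c=vision.get_calibration(n); p,d=vision.read_camera(n)
    if save: cv2.imwrite('pics/'+save+'.png',p[:,:,::-1]); np.savez('pics/'+save,p=p,d=d,K=c['camera_matrix'],r=np.array(c['rvec'],float),t=np.array(c['tvec'],float))
    return p,d,c
def load(s):
    z=np.load('pics/'+s+'.npz'); return z['p'],z['d'],dict(camera_matrix=z['K'],rvec=z['r'],tvec=z['t'])
def ray(c,u,v,z):
    "world point of pixel on plane z"
    K=np.array(c['camera_matrix']);R=cv2.Rodrigues(np.array(c['rvec'],float))[0];t=np.array(c['tvec'],float).ravel()
    o=-R.T@t; d=R.T@np.linalg.inv(K)@[u,v,1]; return o+d*(z-o[2])/d[2]
def cloud(d,c):
    K=np.array(c['camera_matrix']);R=cv2.Rodrigues(np.array(c['rvec'],float))[0];t=np.array(c['tvec'],float).ravel()
    v,u=np.mgrid[:d.shape[0],:d.shape[1]]
    P=np.stack([u,v,np.ones_like(u)],-1)@np.linalg.inv(K).T*d[...,None]
    W=(P-t)@R; W[d==0]=np.nan; return W
E
python3 - <<'E'
from h import *
for n in('top','scene'):
    p,d,c=snap(n,n+'0'); print(n,c)
print(telemetry.observe())
E
```

```text
pics
top {'camera_matrix': array([[478.59383197,   0.        , 318.40862953],
       [  0.        , 478.59383197, 190.69819976],
       [  0.        ,   0.        ,   1.        ]]), 'rvec': array([ 2.15111891, -2.10081528,  0.20200007]), 'tvec': array([-0.03222652,  0.49573803,  1.69037394])}
scene {'camera_matrix': array([[453.71910601,   0.        , 320.92509605],
       [  0.        , 453.71910601, 199.20123213],
       [  0.        ,   0.        ,   1.        ]]), 'rvec': array([ 2.26773556, -0.84575836,  0.30711885]), 'tvec': array([-0.40594948,  0.27240676,  1.21459798])}
{'time': 0.1, 'qpos': array([ 9.66980030e-01,  3.42618414e-01,  1.52493739e+00, -2.51308745e-05,
        1.27543317e+00, -1.45980246e-01]), 'qvel': array([ 0.00122647, -0.00120514, -0.00315513,  0.00122497, -0.00151837,
       -0.00114871]), 'joint_efforts': array([ 2.42436530e-03, -4.32002056e+01, -2.44695908e+01,  7.20434426e-02,
        5.24982519e-02, -2.46977896e-05]), 'tool_pos': array([0.23194994, 0.47083055, 0.40412673]), 'tool_rot': array([-3.14020769e+00, -1.79335591e-04,  2.68376381e+00]), 'contact_force': array([ 0.51231495, -0.06023232, -0.72266418]), 'torque': array([ 0.02066902, -0.04992545, -0.0347606 ]), 'grip_force': 0.0, 'opening': 0.09212005357093621}
```

View pics/top0.png

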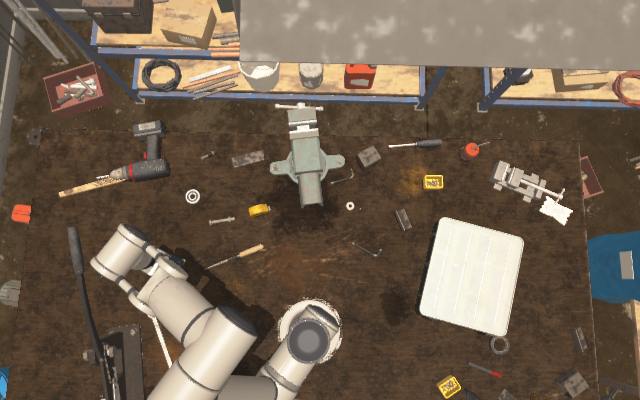

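View pics/scene0.png

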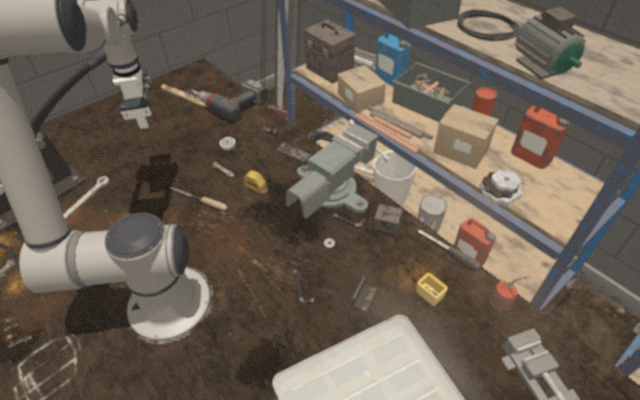

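Top view shows the bearing (193,197), long bolt (222,220), tape (259,210), flat bar (248,158), short bolt (207,155), ring (350,206), tube (369,156), angle iron (403,219) and bin (433,183). The scene view agrees. I'll enlarge both sides.

```bash
python3 - <<'E'
from h import *
p,d,c=load('top0')
for n,(a,b) in dict(L=(180,280),R=(340,450)).items():
    q=cv2.resize(p[140:240,a:b,::-1],None,fx=6,fy=6,interpolation=cv2.INTER_CUBIC)
    q=cv2.convertScaleAbs(q,alpha=1.8)
    cv2.imwrite(f'pics/c{n}.png',q)
W=cloud(d,c)
for n,u,v in [('bear',187,197),('bolt',222,220),('tape',259,210),('bar',248,158),('ring',346,206),('tube',369,156),('bin',433,178),('ang',401,222),('bench',300,240)]:
    print(n,W[v,u].round(4))
E
```

```text
bear [0.468  0.4641 0.0081]
bolt [0.3847 0.3281 0.017 ]
tape [0.4186 0.19   0.0594]
bar [0.6193 0.245  0.0186]
ring [ 0.4492 -0.1239  0.0037]
tube [ 0.6271 -0.2021  0.0601]
bin [ 0.5652 -0.4506 -0.0059]
ang [ 0.3903 -0.3208  0.0385]
bench [ 0.3202  0.0425 -0.0015]
```

View pics/cL.png

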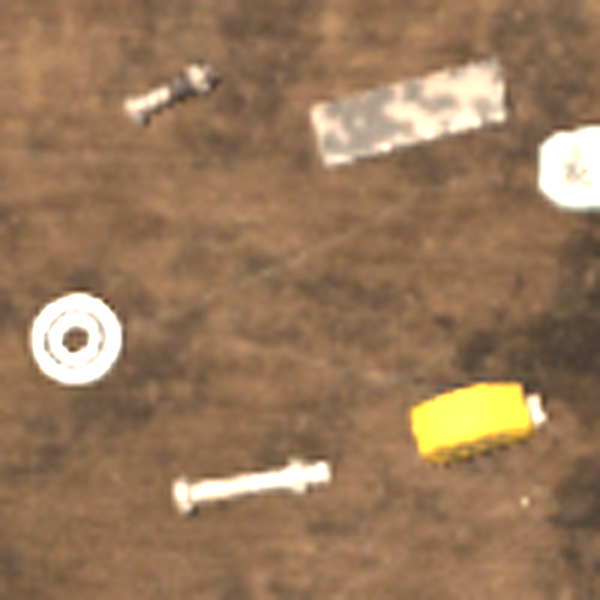

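View pics/cR.png

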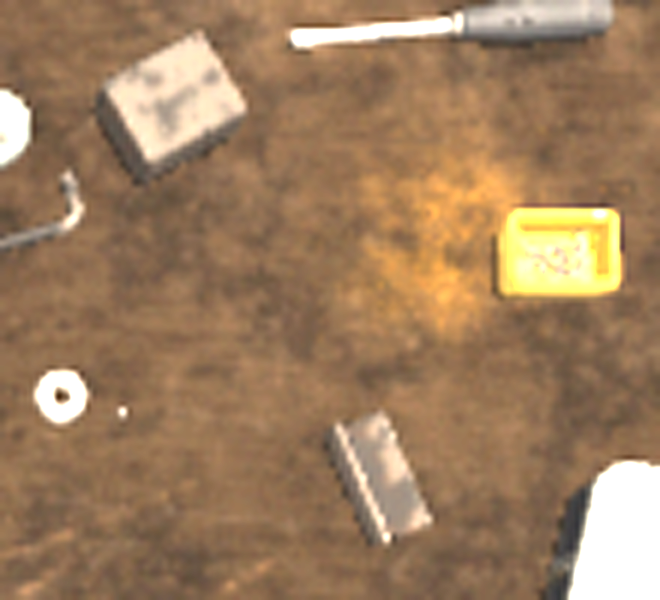

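```bash
python3 - <<'E'
from h import *
p,d,c=load('top0')
R=cv2.Rodrigues(c['rvec'])[0]; print('cam',(-R.T@c['tvec']).round(3))
def P(a,x,y,z): return ray(c,a+(x+.5)/6-.5,140+(y+.5)/6-.5,z)[:2]
def poly(n,a,pts,z):
    q=np.array([P(a,x,y,z) for x,y in pts]); r=cv2.minAreaRect((q*1000).astype(np.float32))
    e=np.roll(q,-1,0)-q
    print(n,'c',q.mean(0).round(4),'edges',np.linalg.norm(e,axis=1).round(3),'ang',np.degrees(np.arctan2(e[:,1],e[:,0])).round(1))
poly('bar',180,[(312,108),(497,60),(508,112),(326,167)],.01)
poly('tape',180,[(412,408),(522,383),(535,432),(428,462)],.062)
poly('tube',340,[(98,92),(202,33),(246,106),(148,165)],.06)
poly('bin',340,[(507,208),(620,210),(620,295),(502,295)],.044)
poly('angfoot',340,[(383,413),(432,520)],.005)
poly('angleg',340,[(333,428),(383,543)],.04)
poly('bolt',180,[(173,495),(330,471)],.009)
poly('short',180,[(128,112),(215,75)],.009)
print('bear',P(180,77,339,.015),'ring',P(340,62,397,.008))
W=cloud(d,c)
for n,sl,z0 in (('tape',np.s_[195:222,240:276],.05),('tube',np.s_[140:172,350:385],.05)):
    w=W[sl].reshape(-1,3); w=w[w[:,2]>z0]; w=w[w[:,2]<z0+.02]
    r=cv2.minAreaRect((w[:,:2]*1000).astype(np.float32)); print(n,len(w),r,w[:,2].mean())
o=telemetry.observe();cw=vision.get_calibration('wrist');Rw=cv2.Rodrigues(np.array(cw['rvec'],float))[0]
print('wristcam',cw,-Rw.T@np.array(cw['tvec']).ravel(),Rw.T)
E
```

```text
cam [ 0.176 -0.017  1.753]
bar c [0.6207 0.246 ] edges [0.119 0.034 0.118 0.039] ang [ -73.5 -165.9  108.8   16.1]
tape c [0.419 0.191] edges [0.067 0.031 0.066 0.034] ang [ -75.6 -162.9  107.3   19.1]
tube c [ 0.6268 -0.2004] edges [0.074 0.053 0.071 0.054] ang [ -58.5 -149.4  122.8   34.4]
bin c [ 0.5409 -0.4391] edges [0.069 0.053 0.072 0.054] ang [-89.6 178.6  91.4  -4.2]
angfoot c [ 0.4124 -0.3508] edges [0.072 0.072] ang [-155.8   24.2]
angleg c [ 0.3955 -0.3142] edges [0.075 0.075] ang [-156.8   23.2]
bolt c [0.3853 0.3315] edges [0.096 0.096] ang [-79.8 100.2]
short c [0.629  0.3963] edges [0.058 0.058] ang [-64.5 115.5]
bear [0.4707969  0.44259327] ring [ 0.44985368 -0.13807968]
tape 120 ((423.4892272949219, 197.4885711669922), (32.11675262451172, 58.98003387451172), 16.693052291870117) 0.05884346960521
tube 304 ((628.7095947265625, -201.35328674316406), (60.48706817626953, 71.51397705078125), 30.136451721191406) 0.05965889872975401
wristcam {'camera_matrix': array([[290.28003617,   0.        , 322.77709488],
       [  0.        , 290.28003617, 198.55936319],
       [  0.        ,   0.        ,   1.        ]]), 'rvec': array([-2.43899307, -1.51670772, -0.23389758]), 'tvec': array([-0.52436095, -0.03694846,  0.39167584])} [0.15761439 0.50701363 0.38447944] [[ 4.42292677e-01  8.55143112e-01  2.70383888e-01]
 [ 8.96870754e-01 -4.21647801e-01 -1.33551425e-01]
 [-1.98808872e-04  3.01568219e-01 -9.53444581e-01]]
```

```bash
cat >> h.py <<'E'
def go(x,y,z,yaw):
    o=telemetry.observe(); w=o['tool_rot'][2]; e=np.array([x,y,z])-o['tool_pos']
    tx=np.array([np.cos(w),np.sin(w),0]);ty=np.array([np.sin(w),-np.cos(w),0])
    r=(w-yaw+np.pi)%(2*np.pi)-np.pi
    m=np.array([tx@e,ty@e,-e[2]])*1000
    print('t%.1f at'%o['time'],o['tool_pos'].round(4),'yaw %.3f open %.4f'%(w,o['opening']),'-> d',m.round(1),'roll %.3f'%r,'rows',int(np.ceil(max(np.linalg.norm(m)/41.7,abs(r)/.1249))))
E
python3 - <<'E'
from h import *
for s in ('top0',):
    p,d,c=load(s); W=cloud(d,c)[95:215,262:350].reshape(-1,3); W=W[W[:,2]>.025]
    for lo,hi in((.025,.06),(.06,.1),(.1,.2)):
        w=W[(W[:,2]>lo)&(W[:,2]<hi)]; print(lo,len(w),w.min(0).round(3),w.max(0).round(3))
go(.471,.443,.30,1.571)
E
```

```text
0.025 325 [ 0.414 -0.102  0.025] [0.822 0.181 0.059]
0.06 257 [ 0.436 -0.034  0.061] [0.817 0.112 0.1  ]
0.1 2403 [ 0.436 -0.031  0.1  ] [0.799 0.143 0.162]
t0.1 at [0.2319 0.4708 0.4041] yaw 2.684 open 0.0921 -> d [-226.7   80.7  104.1] roll 1.113 rows 9
```

```bash
python3 -m crank '[[1,-25,9,12,0.12],[1,-50,18,24,0.24],[1,-75,27,36,0.36],[1,-100,36,48,0.48],[1,-125,45,60,0.6],[1,-150,54,72,0.72],[1,-175,63,84,0.84],[1,-200,72,96,0.96],[1,-227,81,104,1.08],[1,-227,81,104,1.113],[1,-227,81,104,1.113],[1,-227,81,104,1.113]]' 15
python3 - <<'E'
from h import *
snap('wrist','w1'); go(.471,.443,.181,1.571)
E
```

```text
time: 1.1
tool_pos: [0.4714, 0.4431, 0.3001]
tool_rot: [-3.14, 0.001, 1.572]
contact_force: [-0.4, -0.0, 0.1]
opening: 0.0919
grip_force: 0.0
t1.1 at [0.4709 0.4434 0.3006] yaw 1.573 open 0.0919 -> d [-4.000e-01  1.000e-01  1.196e+02] roll 0.002 rows 3
```

View pics/w1.png

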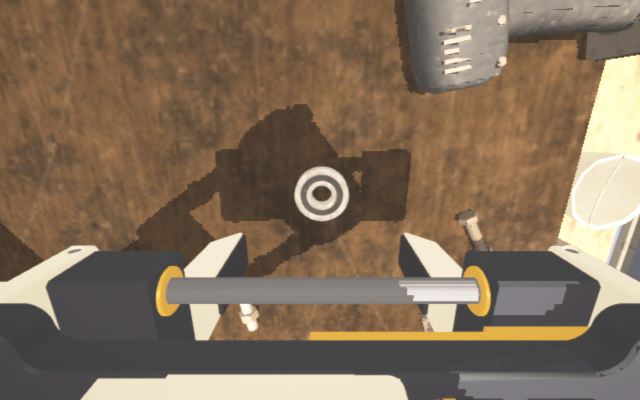

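Bearing centred at (322,194), between the fingers; the fingers appear at (240,240) and (405,240).

```bash
python3 - <<'E'
from h import *
p,d,c=load('w1'); b=ray(c,321.5,193,.015); print(b); go(b[0],b[1],.181,1.571)
E
```

```text
[0.46911977 0.44677779 0.015     ]
t1.1 at [0.4709 0.4434 0.3006] yaw 1.573 open 0.0919 -> d [  3.4  -1.8 119.6] roll 0.002 rows 3
```

```bash
python3 -m crank '[[1,3.4,-1.8,40,0],[1,3.4,-1.8,80,0],[1,3.4,-1.8,108,0],[1,3.4,-1.8,119,0],[1,3.4,-1.8,119,0],[-1,3.4,-1.8,119,0],[-1,3.4,-1.8,119,0],[-1,3.4,-1.8,119,0],[-1,3.4,-1.8,119,0],[-1,3.4,-1.8,119,0],[-1,3.4,-1.8,119,0],[-1,3.4,-1.8,119,0]]' 20
python3 -m crank '[[-1,0,0,0,0],[-1,0,0,0,0],[-1,0,0,-20,0],[-1,0,0,-40,0],[-1,0,0,-80,0],[-1,0,0,-120,0],[-1,0,0,-160,0],[-1,0,0,-160,0]]'
python3 - <<'E'
from h import *
go(.628,-.201,.34,1.571)
E
```

```text
time: 2.15
tool_pos: [0.4697, 0.4467, 0.182]
tool_rot: [3.141, -0.0, 1.571]
contact_force: [-0.0, 0.6, 1.8]
opening: 0.0511
grip_force: 20.0
time: 2.82
tool_pos: [0.4707, 0.4476, 0.3511]
tool_rot: [3.129, -0.009, 1.571]
contact_force: [1.3, 1.1, 0.6]
opening: 0.0507
grip_force: 20.0
t2.8 at [0.4707 0.4476 0.3511] yaw 1.571 open 0.0507 -> d [-648.6  157.2   11.1] roll -0.000 rows 17
```

```bash
python3 -m crank '[[-1,-20,5,-20,0],[-1,-58,14,-30,0],[-1,-97,23.5,-30,0],[-1,-136,33,-30,0],[-1,-175,42.4,-30,0],[-1,-214,52,-30,0],[-1,-253,61.3,-30,0],[-1,-292,70.8,-30,0],[-1,-331,80.2,-30,0],[-1,-370,89.7,-30,0],[-1,-409,99.1,-30,0],[-1,-448,108.6,-30,0]]'
python3 -m crank '[[-1,-40,9.7,0,0],[-1,-80,19.4,0,0],[-1,-120,29,0,0],[-1,-160,38.8,0,0],[-1,-190,46,0,0],[-1,-200,48.6,0,0],[-1,-200,48.6,0,0],[-1,-200,48.6,0,0],[-1,-200,48.6,0,0]]'
python3 - <<'E'
from h import *
p,d,c=snap('wrist','w2'); go(.628,-.201,.25,1.571)
E
```

```text
time: 3.82
tool_pos: [0.5782, -0.0033, 0.3713]
tool_rot: [-3.141, -0.0, 1.571]
contact_force: [0.5, -0.1, -1.7]
opening: 0.0505
grip_force: 20.0
time: 4.57
tool_pos: [0.6267, -0.1997, 0.3714]
tool_rot: [-3.141, -0.001, 1.572]
contact_force: [0.2, 0.0, -1.0]
opening: 0.051
grip_force: 20.0
t4.6 at [ 0.6268 -0.1994  0.3717] yaw 1.573 open 0.0512 -> d [ -1.6   1.2 121.7] roll 0.002 rows 3
```

View pics/w2.png

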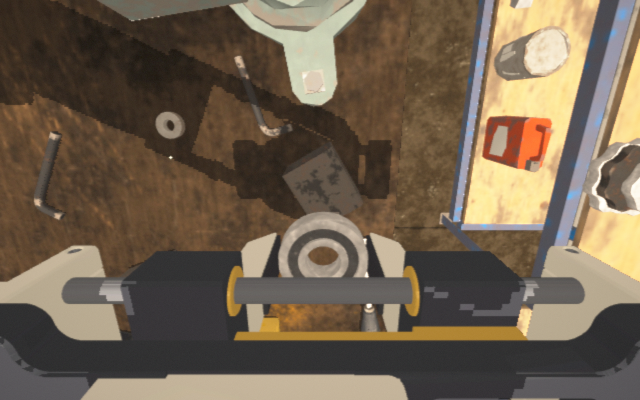

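Tube top corners at (283,180), (330,143), ~(362,203), partly hidden by the bearing; ring at (170,125).

```bash
python3 - <<'E'
from h import *
p,d,c=load('w2')
a,b,e=[ray(c,u,v,.06)[:2] for u,v in((283,180),(330,143),(362,203))]
print(a,b,e,np.linalg.norm(a-b),np.linalg.norm(b-e),np.degrees(np.arctan2(*(b-a)[::-1])),np.degrees(np.arctan2(*(e-b)[::-1])),'c if full',(a+e)/2)
print('ring',ray(c,170,125,.008))
W=cloud(d,c).reshape(-1,3); m=(abs(W[:,0]-.628)<.06)&(abs(W[:,1]+.2)<.06)&(abs(W[:,2]-.06)<.008); w=W[m]
print(m.sum(),w[:,2].mean(),cv2.minAreaRect((w[:,:2]*1000).astype(np.float32)))
q=cv2.resize(p[120:240,250:400,::-1],None,fx=5,fy=5,interpolation=cv2.INTER_CUBIC); cv2.imwrite('pics/w2c.png',cv2.convertScaleAbs(q,alpha=1.8))
E
```

```text
[ 0.58476958 -0.1893741 ] [ 0.63301685 -0.15152619] [ 0.66743213 -0.21431961] 0.06132098544793529 0.07160604215480637 38.11266296710629 -61.2741132039928 c if full [ 0.62610085 -0.20184686]
ring [ 0.45004987 -0.13725438  0.008     ]
3297 0.05998909942876525 ((625.9364624023438, -200.3140869140625), (59.705718994140625, 70.07972717285156), 30.499069213867188)
```

View pics/w2c.png

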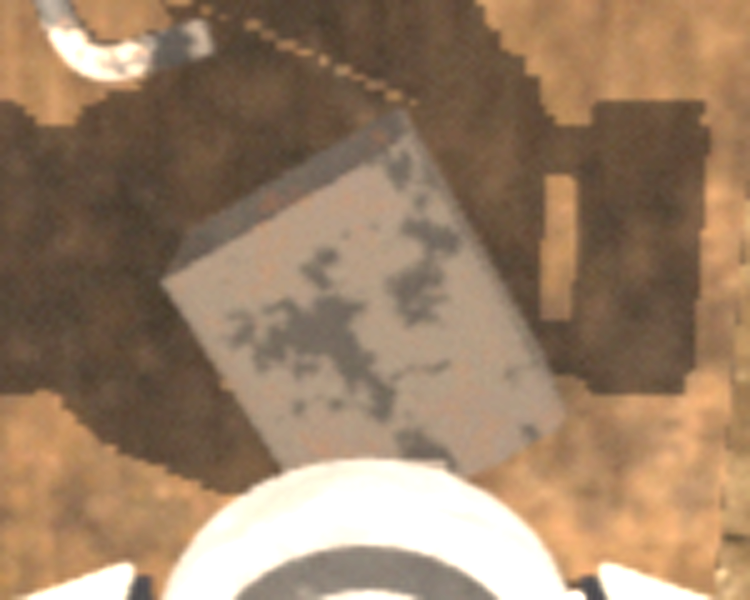

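The crop shows the tube's top face corners (163,282), (385,157), (565,412). The depth box fits exactly 60×70 mm, centre (0.6259,-0.2003), so I use that.

```bash
python3 -m crank '[[-1,-0.9,-0.9,40,0],[-1,-0.9,-0.9,80,0],[-1,-0.9,-0.9,110,0],[-1,-0.9,-0.9,122,0],[-1,-0.9,-0.9,126,0],[-1,-0.9,-0.9,129,0],[-1,-0.9,-0.9,129,0],[-1,-0.9,-0.9,129,0]]'
python3 - <<'E'
from h import *
go(.6259,-.2003,.2425,1.571)
E
```

```text
time: 5.28
tool_pos: [0.6266, -0.2022, 0.245]
tool_rot: [3.138, 0.001, 1.571]
contact_force: [1.2, -0.6, -1.3]
opening: 0.051
grip_force: 20.0
t5.3 at [ 0.6266 -0.2022  0.245 ] yaw 1.571 open 0.0510 -> d [ 1.9 -0.7  2.5] roll 0.000 rows 1
```

```bash
python3 -m crank '[[-1,1.2,-0.7,1.5,0],[-1,1.2,-0.7,1.5,0],[-1,1.2,-0.7,1.5,0],[-1,1.2,-0.7,2.5,0],[-1,1.2,-0.7,2.5,0]]'
python3 -m crank '[[-0.2,0,0,0,0],[-0.0,0,0,0,0],[0.5,0,0,0,0],[0.5,0,0,0,0],[0.5,0,0,-30,0],[0.5,0,0,-70,0],[0.5,0,0,-110,0],[0.5,0,0,-140,0],[0.5,0,0,-140,0],[0.5,0,0,-140,0]]'
python3 - <<'E'
from h import *
p,d,c=snap('wrist','w3');
go(.450,-.1375,.27,1.571)
W=cloud(d,c).reshape(-1,3); m=(abs(W[:,0]-.628)<.06)&(abs(W[:,1]+.2)<.06)&(abs(W[:,2]-.075)<.005); w=W[m]
print(m.sum(),w[:,2].mean(),cv2.minAreaRect((w[:,:2]*1000).astype(np.float32)))
m=(abs(W[:,0]-.628)<.06)&(abs(W[:,1]+.2)<.06)&(abs(W[:,2]-.06)<.004); w=W[m]; print(cv2.minAreaRect((w[:,:2]*1000).astype(np.float32)))
E
```

```text
time: 5.7
tool_pos: [0.6253, -0.201, 0.2419]
tool_rot: [3.14, 0.0, 1.571]
contact_force: [-2.6, 0.6, 7.1]
opening: 0.0512
grip_force: 20.0
time: 6.53
tool_pos: [0.6254, -0.2011, 0.3826]
tool_rot: [3.137, 0.002, 1.571]
contact_force: [0.3, 1.2, -0.1]
opening: 0.0687
grip_force: 0.0
t6.6 at [ 0.6251 -0.201   0.3804] yaw 1.571 open 0.0683 -> d [  63.5 -175.1  110.4] roll -0.000 rows 6
1671 0.07437392778290063 ((624.7806396484375, -203.19715881347656), (51.193634033203125, 51.54581832885742), 33.411643981933594)
((626.1031494140625, -200.52247619628906), (59.475502014160156, 70.4539566040039), 30.382221221923828)
```

View pics/w3.png

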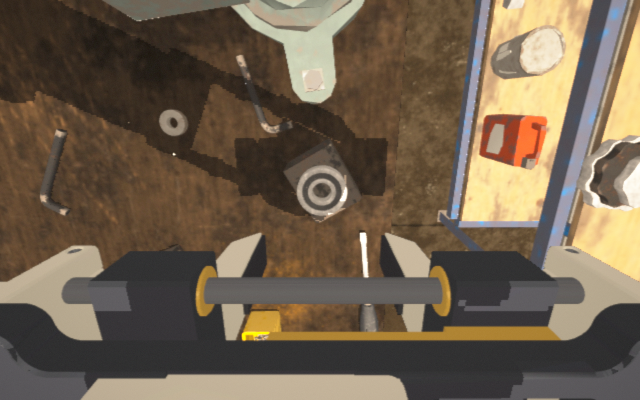

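Bearing sits flat on the tube at (322,189), about 3 mm off centre; ring at (173,123). Next the ring, at a yaw that keeps the camera clear of the vice.

```bash
python3 -m crank '[[0.2,13,-35,0,-0.1],[0.2,26,-70,15,-0.2],[0.2,39,-105,35,-0.3],[0.2,51,-140,60,-0.4],[0.2,63.5,-175,90,-0.4],[0.2,63.5,-175,110,-0.4],[0.2,63.5,-175,110,-0.4],[0.2,63.5,-175,110,-0.4]]'
python3 - <<'E'
from h import *
p,d,c=snap('wrist','w4');go(.450,-.1375,.18,1.971)
W=cloud(d,c); m=(abs(W[...,0]-.45)<.03)&(abs(W[...,1]+.138)<.03)&(W[...,2]>.005)&(W[...,2]<.014); w=W[m]
print(m.sum(),w[:,2].mean(),cv2.minAreaRect((w[:,:2]*1000).astype(np.float32)),cv2.minEnclosingCircle((w[:,:2]*1000).astype(np.float32)))
E
```

```text
time: 7.25
tool_pos: [0.45, -0.1375, 0.2691]
tool_rot: [-3.139, -0.003, 1.971]
contact_force: [0.3, -0.5, 0.5]
opening: 0.0554
grip_force: 0.0
t7.3 at [ 0.4512 -0.138   0.2703] yaw 1.971 open 0.0551 -> d [ 0.9 -0.9 90.3] roll -0.000 rows 3
751 0.008626682053882149 ((448.0484313964844, -137.3420867919922), (29.46990966796875, 29.50931739807129), 35.01051330566406) ((447.918212890625, -137.40806579589844), 15.098201751708984)
```

View pics/w4.png

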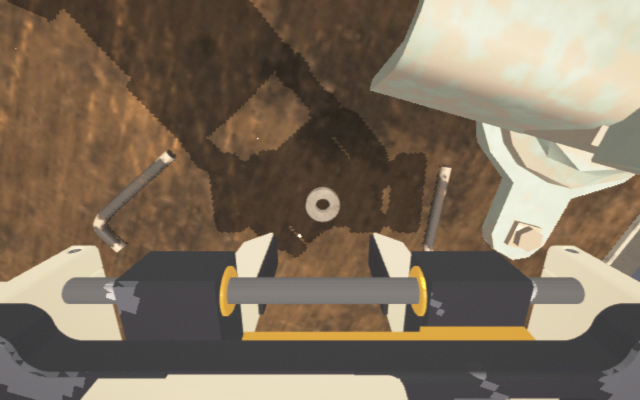

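Ring at (322,204), free between the fingers; the hex key at (440,200) is outside the finger path.

```bash
python3 -m crank '[[0.2,1.8,-2.8,40,0],[0.2,1.8,-2.8,75,0],[0.2,1.8,-2.8,86,0],[0.2,1.8,-2.8,90,0],[0.2,1.8,-2.8,90,0],[-1,1.8,-2.8,90,0],[-1,1.8,-2.8,90,0],[-1,1.8,-2.8,90,0],[-1,1.8,-2.8,90,0],[-1,1.8,-2.8,90,0],[-1,1.8,-2.8,90,0]]' 15
python3 -m crank '[[-1,0,0,0,0],[-1,0,0,-20,0],[-1,0,0,-50,0],[-1,0,0,-90,0],[-1,0,0,-130,0],[-1,0,0,-150,0],[-1,0,0,-150,0],[-1,0,0,-150,0]]'
python3 - <<'E'
from h import *
go(.6248,-.2032,.33,1.971)
E
```

```text
time: 8.22
tool_pos: [0.4473, -0.1371, 0.181]
tool_rot: [3.14, 0.001, 1.971]
contact_force: [-0.5, 0.4, 6.1]
opening: 0.0286
grip_force: 15.0
time: 8.88
tool_pos: [0.4469, -0.1369, 0.331]
tool_rot: [3.14, 0.002, 1.971]
contact_force: [-0.8, 0.4, -0.8]
opening: 0.0288
grip_force: 15.0
t8.9 at [ 0.4469 -0.1369  0.331 ] yaw 1.971 open 0.0288 -> d [-130.4  138.     1. ] roll -0.000 rows 5
```

```bash
python3 -m crank '[[-1,-26,27.6,0,0],[-1,-52,55,0,0],[-1,-78,83,0,0],[-1,-104,110,0,0],[-1,-125,132,20,0],[-1,-130,138,45,0],[-1,-130,138,60,0],[-1,-130,138,68,0],[-1,-130,138,68,0],[-1,-130,138,68,0]]'
python3 - <<'E'
from h import *
go(.6248,-.2032,.2565,1.971)
p,d,c=snap('wrist','w5');W=cloud(d,c).reshape(-1,3); m=(abs(W[:,0]-.628)<.06)&(abs(W[:,1]+.2)<.06)&(abs(W[:,2]-.075)<.004); w=W[m]
print(m.sum(),w[:,2].mean(),cv2.minAreaRect((w[:,:2]*1000).astype(np.float32)))
go(.6248,-.2032,.2565,1.971)
E
```

```text
time: 9.72
tool_pos: [0.6244, -0.2028, 0.2614]
tool_rot: [-3.14, -0.002, 1.971]
contact_force: [0.8, -0.2, -0.2]
opening: 0.0281
grip_force: 15.0
t9.7 at [ 0.6244 -0.2028  0.2614] yaw 1.971 open 0.0281 -> d [-0.5  0.3  4.9] roll -0.000 rows 1
1779 0.07432736437868712 ((625.9638671875, -201.7413330078125), (47.1608772277832, 50.946006774902344), 40.386051177978516)
t9.8 at [ 0.6246 -0.2029  0.2625] yaw 1.971 open 0.0284 -> d [-0.4  0.1  6. ] roll -0.000 rows 1
```

```bash
python3 -m crank '[[-1,0,0,3,0],[-1,0,0,5,0],[-1,0,0,5,0],[-1,0,0,6,0],[-1,0,0,6,0],[-0.3,0,0,6,0],[-0.2,0,0,6,0],[0,0,0,6,0],[0,0,0,6,0],[0,0,0,-30,0],[0,0,0,-70,0],[0,0,0,-95,0]]'
python3 - <<'E'
from h import *
p,d,c=snap('wrist','w6');W=cloud(d,c).reshape(-1,3); m0=(abs(W[:,0]-.628)<.06)&(abs(W[:,1]+.2)<.06)
for z,t in((.06,.004),(.075,.003),(.083,.0035)):
    w=W[m0&(abs(W[:,2]-z)<t)]; print(len(w),w[:,2].mean(),cv2.minAreaRect((w[:,:2]*1000).astype(np.float32)))
go(.541,-.439,.35,1.571)
E
```

```text
time: 10.77
tool_pos: [0.625, -0.203, 0.3608]
tool_rot: [3.139, 0.003, 1.971]
contact_force: [1.0, -0.5, -0.0]
opening: 0.046
grip_force: 0.0
1738 0.05993324430015243 ((625.8759765625, -200.70233154296875), (59.339195251464844, 70.58443450927734), 30.448001861572266)
1379 0.07445065720960585 ((624.4879760742188, -203.24911499023438), (51.26804733276367, 51.20803451538086), 66.25360107421875)
674 0.08359406619289762 ((623.9860229492188, -203.55172729492188), (29.019577026367188, 29.789011001586914), 24.288297653198242)
t10.8 at [ 0.6256 -0.2033  0.366 ] yaw 1.971 open 0.0457 -> d [-184.2 -169.7   16. ] roll 0.400 rows 7
```

View pics/w6.png

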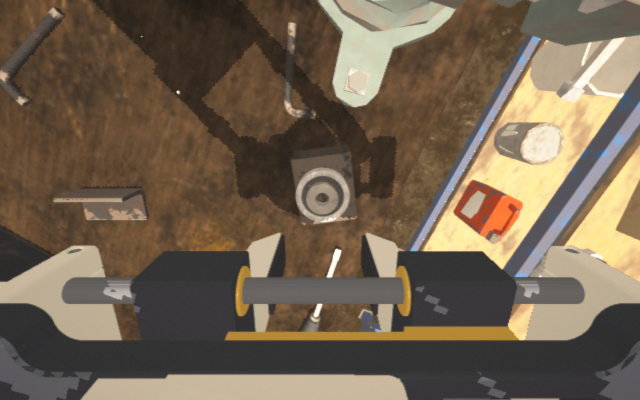

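The ring is centred on the bearing at (322,195), and the angle iron is at (115,203). Now the bin.

```bash
python3 -m crank '[[0.4,-30,-28,0,0.1],[0.6,-60,-56,5,0.2],[0.8,-90,-84,10,0.3],[1,-120,-112,20,0.4],[1,-150,-140,30,0.4],[1,-184,-170,40,0.4],[1,-184,-170,46,0.4],[1,-184,-170,46,0.4]]'
cat >> h.py <<'E'
def box(W,x,y,r,z0,z1):
    m=(abs(W[...,0]-x)<r)&(abs(W[...,1]-y)<r)&(W[...,2]>z0)&(W[...,2]<z1); w=W[m]
    print(m.sum(),w[:,2].mean().round(4),cv2.minAreaRect((w[:,:2]*1000).astype(np.float32)))
E
python3 - <<'E'
from h import *
p,d,c=snap('wrist','w7');W=cloud(d,c)
box(W,.541,-.439,.07,.036,.05); box(W,.541,-.439,.07,.041,.047)
box(W,.40,-.33,.07,.03,.05); box(W,.40,-.33,.06,.003,.009)
go(.541,-.439,.2,1.571)
E
```

```text
time: 11.48
tool_pos: [0.5378, -0.4412, 0.3085]
tool_rot: [-3.139, -0.002, 1.566]
contact_force: [0.5, 1.0, 0.1]
opening: 0.0909
grip_force: 0.0
1190 0.0437 ((540.0872192382812, -440.5773620605469), (46.57502365112305, 65.24272918701172), 0.9821573495864868)
1053 0.0443 ((540.0872192382812, -440.5773620605469), (46.57502365112305, 65.24272918701172), 0.9821573495864868)
1115 0.0379 ((394.8641357421875, -316.67913818359375), (76.35759735107422, 5.8537092208862305), 23.68756866455078)
3592 0.0055 ((394.7573547363281, -315.4927062988281), (75.53781127929688, 77.33748626708984), 22.910470962524414)
t11.5 at [ 0.539  -0.4393  0.3097] yaw 1.568 open 0.0916 -> d [  0.3   2.  109.7] roll -0.003 rows 3
```

View pics/w7.png

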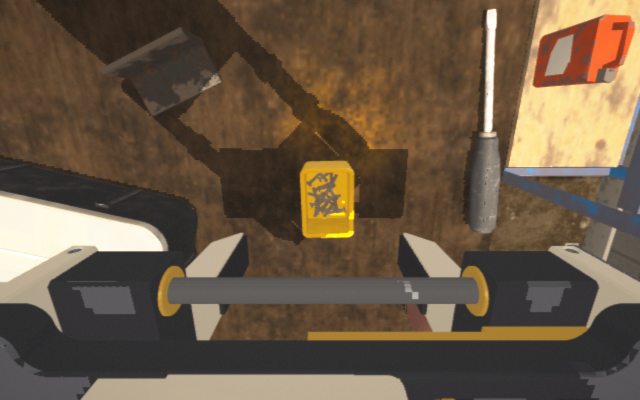

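Bin at (327,198) between the fingers; white tray at lower left and screwdriver at (485,170) need a clearance check.

```bash
python3 - <<'E'
from h import *
p,d,c=load('w7');W=cloud(d,c)
print(W[150:235:20,150].round(3),W[190:235:20,190].round(3)); print(W[170,472],W[200,472])
t,dt,ct=load('top0');w=cloud(dt,ct); print(w[225:260:8,450].round(3))
go(.5401,-.4406,.2,1.571)
E
```

```text
[[ 0.366 -0.398  0.001]
 [ 0.361 -0.419 -0.001]
 [ 0.357 -0.44  -0.001]
 [ 0.379 -0.447  0.04 ]
 [ 0.397 -0.453  0.073]] [[ 0.399 -0.44   0.   ]
 [ 0.4   -0.459  0.007]
 [ 0.402 -0.477  0.018]]
[ 0.6801792  -0.41706186  0.01380714] [ 0.68289811 -0.4463192   0.01713514]
[[ 0.379 -0.487  0.075]
 [ 0.351 -0.486  0.077]
 [ 0.323 -0.485  0.078]
 [ 0.295 -0.485  0.074]
 [ 0.267 -0.483  0.078]]
t11.5 at [ 0.539  -0.4393  0.3097] yaw 1.568 open 0.0916 -> d [ -1.3   1.1 109.7] roll -0.003 rows 3
```

Clear of everything. Grip the bin gently.

```bash
python3 -m crank '[[1,-1.3,1.1,40,-0.01],[1,-1.3,1.1,80,-0.015],[1,-1.3,1.1,102,-0.015],[1,-1.3,1.1,108,-0.015],[1,-1.3,1.1,108,-0.015],[-1,-1.3,1.1,108,-0.015],[-1,-1.3,1.1,108,-0.015],[-1,-1.3,1.1,108,-0.015],[-1,-1.3,1.1,108,-0.015],[-1,-1.3,1.1,108,-0.015],[-1,-1.3,1.1,108,-0.015],[-1,-1.3,1.1,108,-0.015]]' 8
python3 -m crank '[[-1,0,0,0,0],[-1,0,0,-20,0],[-1,0,0,-60,0],[-1,0,0,-100,0],[-1,0,0,-140,0],[-1,0,0,-140,0]]'
python3 - <<'E'
from h import *
go(.5139,-.2663,.34,1.1)
E
```

```text
time: 12.53
tool_pos: [0.5408, -0.44, 0.2035]
tool_rot: [3.141, 0.0, 1.586]
contact_force: [-0.4, 0.0, -0.9]
opening: 0.0498
grip_force: 0.0
time: 13.03
tool_pos: [0.5417, -0.4407, 0.3533]
tool_rot: [3.131, 0.011, 1.586]
contact_force: [1.2, -0.5, 1.0]
opening: 0.0467
grip_force: 8.0
t13.0 at [ 0.5417 -0.4407  0.3533] yaw 1.586 open 0.0467 -> d [174.8 -25.2  13.3] roll 0.486 rows 5
```

```bash
python3 -m crank '[[-1,35,-5,0,0.1],[-1,70,-10,0,0.2],[-1,105,-15,0,0.3],[-1,140,-20,10,0.4],[-1,175,-25,40,0.486],[-1,175,-25,80,0.486],[-1,175,-25,110,0.486],[-1,175,-25,130,0.486],[-1,175,-25,140,0.486],[-1,175,-25,140,0.486],[-1,175,-25,140,0.486]]'
python3 - <<'E'
from h import *
p,d,c=snap('wrist','w8');W=cloud(d,c)
box(W,.514,-.266,.06,.036,.08);box(W,.626,-.2,.06,.056,.064)
go(.5139,-.2663,.2045,1.1)
E
```

```text
time: 13.95
tool_pos: [0.5135, -0.2656, 0.2035]
tool_rot: [3.141, -0.0, 1.1]
contact_force: [0.0, 0.6, -0.5]
opening: 0.0466
grip_force: 8.0
6159 0.0506 ((512.5274658203125, -265.91510009765625), (65.67207336425781, 80.08067321777344), 62.400726318359375)
6140 0.0599 ((625.6019897460938, -201.0746307373047), (59.40220642089844, 70.48416137695312), 30.55926513671875)
t14.0 at [ 0.5137 -0.2658  0.2042] yaw 1.100 open 0.0465 -> d [-0.3  0.4 -0.3] roll -0.000 rows 1
```

View pics/w8.png

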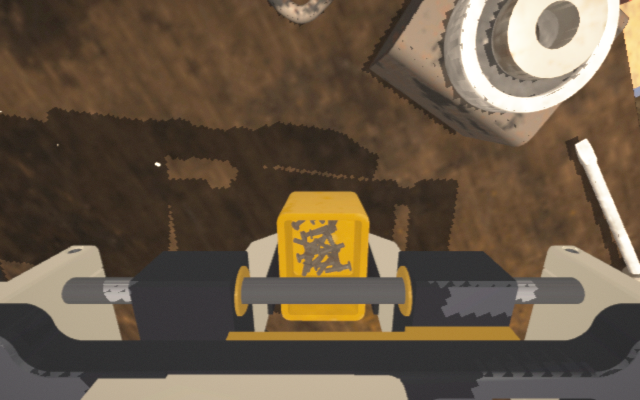

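The bin is upright in the grip at (322,255), and the tower is clear at upper right. Down the last mm, release, rise.

```bash
python3 -m crank '[[-1,0,0,1,0],[-1,0,0,1,0],[0.1,0,0,1,0],[0.3,0,0,1,0],[0.5,0,0,1,0],[0.5,0,0,1,0],[0.5,0,0,-35,0],[0.5,0,0,-75,0],[0.5,0,0,-115,0],[0.5,0,0,-155,0],[0.5,0,0,-180,0],[0.5,0,0,-180,0]]'
python3 - <<'E'
from h import *
p,d,c=snap('wrist','w9');W=cloud(d,c)
box(W,.514,-.266,.06,.040,.048);box(W,.626,-.2,.06,.056,.064);box(W,.626,-.2,.06,.080,.087);
go(.3853,.3315,.38,1.571)
E
```

```text
time: 15.0
tool_pos: [0.5139, -0.2657, 0.39]
tool_rot: [3.13, 0.002, 1.1]
contact_force: [0.4, -0.3, -0.1]
opening: 0.0688
grip_force: 0.0
636 0.0442 ((512.9327392578125, -265.5234375), (64.42330169677734, 46.57374954223633), 62.89115905761719)
1998 0.06 ((625.8447265625, -200.51528930664062), (59.537254333496094, 70.09432983398438), 30.438730239868164)
769 0.0837 ((624.1395874023438, -203.2978057861328), (29.818927764892578, 29.466249465942383), 19.249296188354492)
t15.1 at [ 0.5135 -0.2655  0.3866] yaw 1.100 open 0.0688 -> d [ 473.8 -385.1    6.6] roll -0.471 rows 15
```

```bash
python3 -m crank '[[0.5,31,-25,0,-0.1],[0.5,63,-51,0,-0.2],[0.5,95,-77,0,-0.3],[0.5,126,-103,0,-0.4],[0.5,158,-128,0,-0.5],[0.5,190,-154,0,-0.6],[0.5,221,-180,0,-0.649],[0.5,253,-205,0,-0.649],[0.5,284,-231,0,-0.649],[0.5,316,-257,0,-0.649],[0.5,347,-282,0,-0.649],[0.5,379,-308,0,-0.649]]'
python3 - <<'E'
from h import *
go(.3853,.3315,.30,1.749)
E
```

```text
time: 16.05
tool_pos: [0.4096, 0.2138, 0.3819]
tool_rot: [-3.139, 0.0, 1.749]
contact_force: [0.5, -0.3, -0.1]
opening: 0.069
grip_force: 0.0
t16.1 at [0.4096 0.2138 0.3819] yaw 1.749 open 0.0690 -> d [120.1  -3.1  81.9] roll -0.000 rows 4
```

```bash
python3 -m crank '[[0.3,35,-1,20,0],[0.3,70,-2,40,0],[0.3,105,-3,60,0],[0.3,120,-3,80,0],[0.3,120,-3,80,0],[0.3,120,-3,80,0],[0.3,120,-3,80,0]]'
python3 - <<'E'
from h import *
p,d,c=snap('wrist','w10');W=cloud(d,c)
box(W,.385,.331,.06,.005,.03)
m=(abs(W[...,0]-.385)<.06)&(abs(W[...,1]-.331)<.06)&(W[...,2]>.005);w=W[m]; 
vx,vy,_,_=cv2.fitLine(w[:,:2].astype(np.float32),cv2.DIST_L2,0,.01,.01).ravel(); print(np.arctan2(vy,vx))
go(.3853,.3315,.18,1.749)
E
```

```text
time: 16.63
tool_pos: [0.3867, 0.3291, 0.3031]
tool_rot: [-3.141, 0.001, 1.749]
contact_force: [-0.7, -0.6, 0.9]
opening: 0.06
grip_force: 0.0
1280 0.015 ((381.7734680175781, 331.0830383300781), (19.6367244720459, 93.2007827758789), 10.581801414489746)
0.18287507
t16.7 at [0.387  0.3289 0.3037] yaw 1.748 open 0.0596 -> d [  2.8  -1.2 123.7] roll -0.001 rows 3
```

View pics/w10.png

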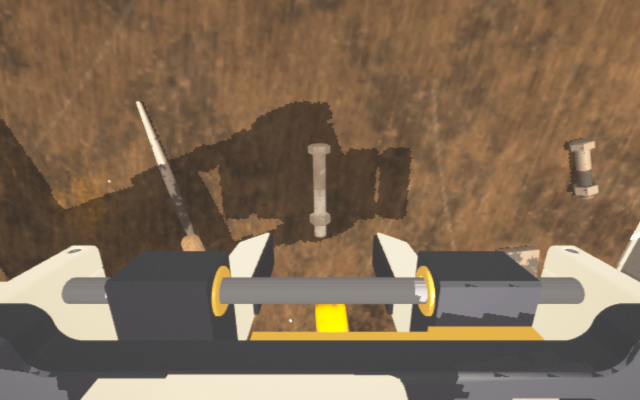

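Long bolt at (319,190), head at the top; short bolt at (582,167); the awl is well clear.

```bash
python3 - <<'E'
from h import *
go(.3818,.3311,.182,1.755)
E
python3 -m crank '[[0.3,3,-4.5,40,-0.007],[0.3,3,-4.5,80,-0.007],[0.3,3,-4.5,114,-0.007],[0.3,3,-4.5,121.5,-0.007],[0.3,3,-4.5,121.5,-0.007],[-1,3,-4.5,121.5,-0.007],[-1,3,-4.5,121.5,-0.007],[-1,3,-4.5,121.5,-0.007],[-1,3,-4.5,121.5,-0.007],[-1,3,-4.5,121.5,-0.007],[-1,3,-4.5,121.5,-0.007],[-1,3,-4.5,121.5,-0.007]]' 25
python3 -m crank '[[-1,0,0,0,0],[-1,0,0,0,0],[-1,0,0,0,0],[-1,0,0,-20,0],[-1,0,0,-60,0],[-1,0,0,-100,0],[-1,0,0,-120,0],[-1,0,0,-120,0]]'
python3 - <<'E'
from h import *
go(.6207,.246,.3,1.84)
E
```

```text
t16.7 at [0.387  0.3289 0.3037] yaw 1.748 open 0.0596 -> d [  3.1  -4.8 121.7] roll -0.007 rows 3
time: 17.68
tool_pos: [0.3816, 0.332, 0.1821]
tool_rot: [3.141, -0.0, 1.756]
contact_force: [0.5, -0.1, 0.6]
opening: 0.0178
grip_force: 0.0
time: 18.35
tool_pos: [0.3825, 0.3326, 0.3063]
tool_rot: [3.133, -0.003, 1.756]
contact_force: [1.8, 1.0, -1.2]
opening: 0.0109
grip_force: 25.0
t18.4 at [0.3825 0.3326 0.3063] yaw 1.756 open 0.0109 -> d [-129.   218.2    6.3] roll -0.084 rows 7
```

```bash
python3 -m crank '[[-1,-20,34,0,-0.02],[-1,-40,68,0,-0.05],[-1,-60,102,0,-0.09],[-1,-80,136,0,-0.09],[-1,-100,170,0,-0.09],[-1,-122,206,0,-0.09],[-1,-129,218,0,-0.09],[-1,-129,218,0,-0.09],[-1,-129,218,0,-0.09]]'
python3 - <<'E'
from h import *
p,d,c=snap('wrist','w11');W=cloud(d,c)
box(W,.62,.246,.08,.006,.014);box(W,.62,.246,.09,.007,.013);
box(W,.63,.396,.05,.006,.03)
go(.6207,.246,.2,1.84)
E
```

```text
time: 19.1
tool_pos: [0.6197, 0.2446, 0.2994]
tool_rot: [-3.138, -0.0, 1.844]
contact_force: [-0.4, 0.7, -1.9]
opening: 0.0112
grip_force: 25.0
2829 0.0103 ((614.9537963867188, 254.56585693359375), (39.53351593017578, 104.66555786132812), 16.882753372192383)
2827 0.0103 ((614.9537963867188, 254.56585693359375), (39.53351593017578, 104.66555786132812), 16.882753372192383)
1001 0.0142 ((629.3458251953125, 394.31207275390625), (19.25682830810547, 50.66074752807617), 28.41560173034668)
t19.1 at [0.6189 0.2453 0.3   ] yaw 1.846 open 0.0110 -> d [  0.2   2.  100. ] roll 0.006 rows 3
```

View pics/w11.png

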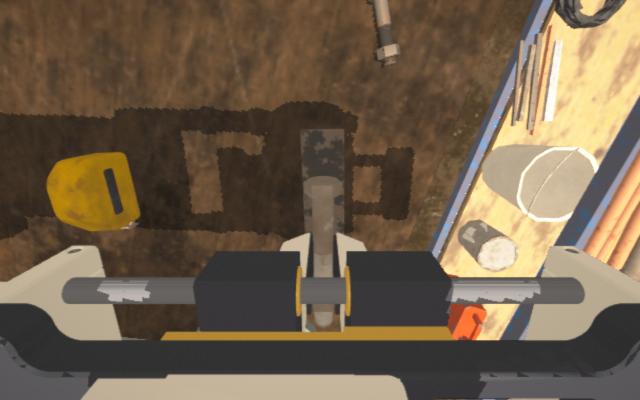

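Bar at (325,185), with the bolt held above along it; its far end is visible at row 130 and its near end hidden. Short bolt at (388,40), tape at (95,190).

```bash
python3 -m crank '[[-1,1,1.2,40,-0.02],[-1,1,1.2,80,-0.02],[-1,1,1.2,100,-0.02],[-1,1,1.2,104,-0.02],[-1,1,1.2,104,-0.02],[-1,1,1.2,104,-0.02]]'
python3 - <<'E'
from h import *
for i in range(3): go(.6172,.2472,.1925,1.866); vision.read_camera('wrist')
E
```

```text
time: 19.65
tool_pos: [0.6204, 0.2473, 0.1993]
tool_rot: [3.14, -0.0, 1.867]
contact_force: [0.5, 1.1, -0.4]
opening: 0.011
grip_force: 25.0
t19.6 at [0.6204 0.2473 0.1993] yaw 1.867 open 0.0110 -> d [ 0.8 -3.1  6.8] roll 0.001 rows 1
t19.7 at [0.6208 0.2472 0.2001] yaw 1.867 open 0.0111 -> d [ 1.  -3.5  7.6] roll 0.001 rows 1
t19.8 at [0.6209 0.2471 0.2003] yaw 1.866 open 0.0112 -> d [ 1.2 -3.6  7.8] roll 0.000 rows 1
```

```bash
python3 -m crank '[[-1,1,-3.4,3,0],[-1,1,-3.4,6,0],[-1,1,-3.4,7,0],[-1,1,-3.4,8,0],[-1,1,-3.4,8,0],[-1,1,-3.4,8,0]]'
python3 -m crank '[[-0.7,0,0,0,0],[-0.6,0,0,0,0],[-0.4,0,0,0,0],[-0.4,0,0,0,0],[-0.4,0,0,-10,0],[-0.4,0,0,-50,0],[-0.3,0,0,-90,0],[0,0,0,-120,0],[0.2,0,0,-150,0],[0.2,0,0,-150,0],[0.2,0,0,-150,0]]'
python3 - <<'E'
from h import *
p,d,c=snap('wrist','w12');W=cloud(d,c)
box(W,.6175,.2463,.08,.006,.0135);box(W,.6175,.2463,.06,.0145,.04)
box(W,.629,.394,.05,.006,.03);box(W,.423,.195,.07,.048,.072)
q=cv2.resize(p[60:310,180:460,::-1],None,fx=2.4,fy=2.4,interpolation=cv2.INTER_CUBIC); cv2.imwrite('pics/w12c.png',q)
go(.423,.195,.35,1.866)
E
```

```text
time: 20.3
tool_pos: [0.6169, 0.2466, 0.1917]
tool_rot: [3.141, -0.0, 1.866]
contact_force: [-5.2, -1.2, 11.1]
opening: 0.0108
grip_force: 25.0
time: 21.22
tool_pos: [0.6171, 0.2465, 0.3427]
tool_rot: [3.136, 0.0, 1.866]
contact_force: [-0.1, 0.2, -0.6]
opening: 0.0529
grip_force: 0.0
2681 0.0102 ((617.8079223632812, 246.17550659179688), (40.057151794433594, 121.41087341308594), 16.95672035217285)
1062 0.0251 ((616.5629272460938, 245.76596069335938), (20.74193572998047, 92.67049407958984), 16.7620849609375)
936 0.0143 ((627.39794921875, 397.6208801269531), (19.127140045166016, 58.05369186401367), 28.748437881469727)
2040 0.0579 ((419.8702392578125, 201.2108612060547), (30.9615478515625, 55.70075607299805), 18.35073471069336)
t21.3 at [0.6168 0.2464 0.3404] yaw 1.866 open 0.0546 -> d [   7.2 -200.3   -9.6] roll -0.000 rows 5
```

View pics/w12c.png

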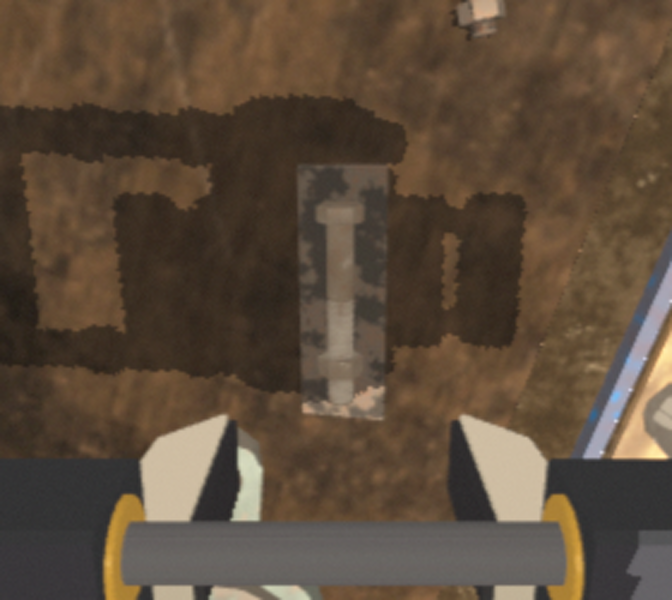

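Bolt lies along the bar, centred within ~1.5 mm; short bolt undisturbed. Now the tape.

```bash
python3 -m crank '[[0.2,1,-35,0,0],[0.2,2,-70,0,0],[0.2,4,-105,5,0],[0.2,5,-140,10,-0.02],[0.2,6,-175,15,-0.025],[0.2,7,-200,20,-0.025],[0.2,7,-200,20,-0.025],[0.2,7,-200,20,-0.025]]'
python3 - <<'E'
from h import *
p,d,c=snap('wrist','w13');W=cloud(d,c)
box(W,.423,.195,.07,.045,.072);box(W,.423,.195,.07,.03,.072)
go(.42,.195,.204,1.89)
E
```

```text
time: 21.93
tool_pos: [0.4224, 0.1948, 0.3187]
tool_rot: [-3.139, -0.0, 1.891]
contact_force: [0.6, -0.8, 0.6]
opening: 0.0553
grip_force: 0.0
2090 0.0581 ((419.2558288574219, 200.52171325683594), (30.002187728881836, 59.16249465942383), 17.995332717895508)
2303 0.0564 ((420.2243347167969, 197.54019165039062), (30.002187728881836, 66.39537811279297), 17.995332717895508)
t22.0 at [0.4237 0.195  0.3192] yaw 1.891 open 0.0552 -> d [  1.1  -3.5 115.2] roll 0.001 rows 3
```

View pics/w13.png

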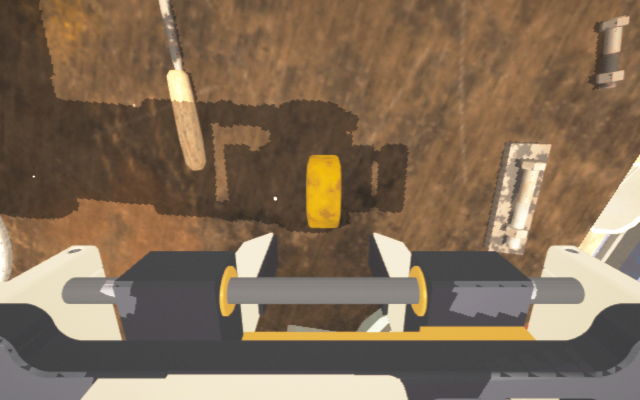

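Tape at (323,191) between the fingers; I'll get its length middle from end profiles.

```bash
python3 - <<'E'
from h import *
a=np.radians(108);u=np.array([np.cos(a),np.sin(a)]);v=np.array([-u[1],u[0]]);c0=np.array([.4205,.197])
for n in('w13','w12','w11','top0'):
    p,d,c=load(n);W=cloud(d,c);w=W[(abs(W[...,0]-.42)<.08)&(abs(W[...,1]-.197)<.08)&(W[...,2]>.006)]
    s=(w[:,:2]-c0)@u*1000;t=(w[:,:2]-c0)@v*1000;k=(abs(t)<22)&(abs(s)<60)
    for z in range(6,66,10):
        m=k&(w[:,2]*1000>z)&(w[:,2]*1000<z+10)
        if m.sum()>5: print(n,z,m.sum(),s[m].min().round(1),s[m].max().round(1),t[m].min().round(1),t[m].max().round(1))
E
```

```text
w13 6 54 32.0 33.9 -13.6 14.2
w13 16 41 32.0 34.0 -14.2 13.8
w13 26 53 31.7 33.8 -13.9 14.4
w13 36 217 -32.6 33.8 -14.5 14.5
w13 46 522 -25.4 32.7 -14.9 15.1
w13 56 1533 -17.3 26.0 -14.9 15.0
w12 6 380 -41.5 33.9 -16.4 11.2
w12 16 372 -33.7 33.9 -16.4 11.0
w12 26 445 -33.6 33.9 -17.3 10.4
w12 36 600 -32.5 33.9 -16.4 13.0
w12 46 778 -25.4 32.6 -16.3 13.5
w12 56 1418 -17.1 25.7 -16.1 14.8
w11 6 584 -41.6 33.9 -16.5 11.2
w11 16 556 -33.7 33.8 -16.5 10.5
w11 26 695 -33.5 33.8 -17.2 11.6
w11 36 871 -32.9 33.8 -16.7 13.3
w11 46 1143 -25.7 32.9 -16.5 13.8
w11 56 1906 -17.3 25.9 -16.6 14.2
top0 6 25 -57.3 52.3 -13.5 22.0
top0 16 9 -35.1 30.4 7.5 12.1
top0 26 14 -35.6 26.4 -15.5 12.3
top0 36 25 -33.2 31.7 -15.1 14.2
top0 46 48 -30.0 30.2 -18.9 12.8
top0 56 78 -23.0 25.0 -18.1 12.6
```

```bash
python3 - <<'E'
from h import *
go(.4205,.197,.202,1.885)
E
python3 -m crank '[[0.2,3,-2.5,40,0.006],[0.2,3,-2.5,80,0.006],[0.2,3,-2.5,110,0.006],[0.2,3,-2.5,117,0.006],[0.2,3,-2.5,117,0.006],[-1,3,-2.5,117,0.006],[-1,3,-2.5,117,0.006],[-1,3,-2.5,117,0.006],[-1,3,-2.5,117,0.006],[-1,3,-2.5,117,0.006],[-1,3,-2.5,117,0.006],[-1,3,-2.5,117,0.006]]' 25
python3 -m crank '[[-1,0,0,0,0],[-1,0,0,0,0],[-1,0,0,-20,0],[-1,0,0,-60,0],[-1,0,0,-60,0],[-1,0,0,-60,0]]'
python3 - <<'E'
from h import *
go(.5455,.2262,.262,1.866)
E
```

```text
t22.0 at [0.4237 0.195  0.3192] yaw 1.891 open 0.0552 -> d [  2.9  -2.4 117.2] roll 0.006 rows 3
time: 22.98
tool_pos: [0.4207, 0.1972, 0.204]
tool_rot: [3.139, 0.0, 1.885]
contact_force: [-0.8, -0.0, 7.7]
opening: 0.0297
grip_force: 25.0
time: 23.48
tool_pos: [0.4207, 0.1972, 0.2646]
tool_rot: [3.137, 0.0, 1.885]
contact_force: [0.4, -0.6, -2.5]
opening: 0.0294
grip_force: 25.0
t23.5 at [0.4207 0.1972 0.2646] yaw 1.885 open 0.0294 -> d [-11.  127.7   2.6] roll 0.019 rows 4
```

```bash
python3 -m crank '[[-1,-3,35,0,0.01],[-1,-6,70,0,0.019],[-1,-9,105,0,0.019],[-1,-11,123,0,0.019],[-1,-11,127.7,0,0.019],[-1,-11,127.7,30,0.019],[-1,-11,127.7,50,0.019],[-1,-11,127.7,56,0.019],[-1,-11,127.7,56,0.019],[-1,-11,127.7,56,0.019]]'
python3 - <<'E'
from h import *
for i in range(2): go(.5455,.2262,.204,1.866); vision.read_camera('wrist')
E
```

```text
time: 24.32
tool_pos: [0.5443, 0.226, 0.2061]
tool_rot: [-3.139, -0.0, 1.866]
contact_force: [-1.1, -0.5, -1.6]
opening: 0.0298
grip_force: 25.0
t24.3 at [0.5443 0.226  0.2061] yaw 1.866 open 0.0298 -> d [-0.1  1.2  2.1] roll -0.000 rows 1
t24.4 at [0.5446 0.226  0.2066] yaw 1.866 open 0.0301 -> d [-0.1  0.9  2.6] roll -0.000 rows 1
```

```bash
python3 -m crank '[[-1,0,0.9,1.5,0],[-1,0,0.9,2.4,0],[-1,0,0.9,2.4,0],[-0.3,0,0.9,2.4,0],[-0.2,0,0.9,2.4,0],[0,0,0.9,2.4,0],[0,0,0.9,2.4,0],[0,0,0.9,-30,0],[0,0,0.9,-70,0],[0,0,0.9,-110,0],[0,0,0.9,-150,0],[0,0,0.9,-150,0]]'
python3 -m crank '[[0,0,-40,-10,0],[0,0,-80,-20,0],[0,0,-80,-20,0],[0,0,-80,-20,0]]'
python3 - <<'E'
from h import *
p,d,c=snap('wrist','w14');W=cloud(d,c)
print(telemetry.observe()['tool_pos'])
a=np.radians(106.95);u=np.array([np.cos(a),np.sin(a)]);x=np.array([u[1],-u[0]]);c0=np.array([.6178,.2462])
w=W[(abs(W[...,0]-.546)<.07)&(abs(W[...,1]-.224)<.07)&(W[...,2]>.006)]
s=(w[:,:2]-c0)@u*1000;t=(w[:,:2]-c0)@x*1000;k=(t<-40)&(t>-110)
for z in range(6,66,10):
    m=k&(w[:,2]*1000>z)&(w[:,2]*1000<z+10)
    if m.sum()>5: print(z,m.sum(),s[m].min().round(1),s[m].max().round(1),t[m].min().round(1),t[m].max().round(1))
box(W,.546,.224,.045,.045,.072)
box(W,.6175,.2463,.08,.006,.0135);box(W,.6175,.2463,.06,.0145,.04);box(W,.628,.397,.05,.006,.03)
p,d,c=snap('top','top1'); q=cv2.resize(p[130:250,170:460,::-1],None,fx=2.75,fy=2.75,interpolation=cv2.INTER_CUBIC); cv2.imwrite('pics/top1c.png',cv2.convertScaleAbs(q,alpha=1.5))
W=cloud(d,c); box(W,.514,-.266,.06,.036,.052); box(W,.626,-.2,.05,.05,.1)
E
```

```text
time: 25.42
tool_pos: [0.5472, 0.2268, 0.3657]
tool_rot: [3.126, 0.0, 1.866]
contact_force: [0.9, 0.5, -0.2]
opening: 0.0459
grip_force: 0.0
time: 25.75
tool_pos: [0.4681, 0.2028, 0.3776]
tool_rot: [3.14, -0.0, 1.866]
contact_force: [0.6, -0.0, 0.3]
opening: 0.0457
grip_force: 0.0
[0.4693383  0.20307075 0.37748931]
6 199 -74.5 35.7 -90.7 -44.3
16 307 -83.9 35.7 -91.2 -40.4
26 149 -30.4 35.8 -91.6 -64.7
36 239 -29.7 35.7 -91.0 -61.6
46 434 -22.9 34.1 -90.9 -60.7
56 1044 -15.0 27.2 -90.8 -60.9
1509 0.0577 ((543.716796875, 229.03125), (30.120708465576172, 59.490089416503906), 16.712209701538086)
2277 0.0102 ((584.2227172851562, 236.9478302001953), (110.7155532836914, 121.1679916381836), 16.13273811340332)
938 0.0248 ((594.8789672851562, 245.02838134765625), (77.72112274169922, 92.74574279785156), 2.4525396823883057)
805 0.0141 ((625.3785400390625, 396.5685119628906), (16.084753036499023, 57.80685043334961), 27.85300064086914)
68 0.0428 ((516.236328125, -266.3583068847656), (64.12456512451172, 48.6928596496582), 62.43423843383789)
306 0.0681 ((628.67041015625, -201.3655548095703), (60.559810638427734, 71.03648376464844), 30.923480987548828)
```

View pics/top1c.png

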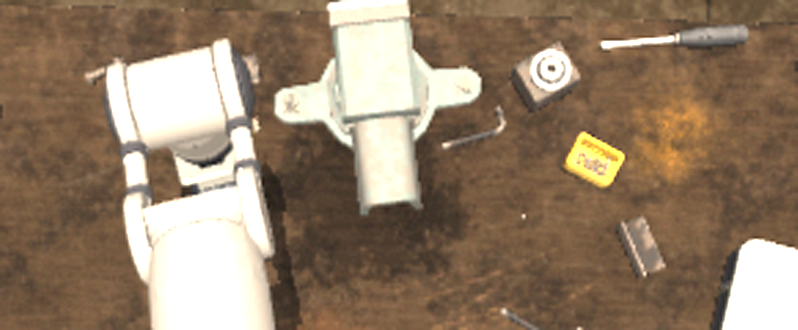

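The top view shows the stack on the tube and the bin midway to the angle iron. The wrist depth puts the tape at −76 mm, within 2 mm of the bar's middle and parallel with it.

```bash
python3 -c "
from cell import ticket
print(ticket.hand_in())"
```

```text
the job is handed in; nothing more can be done
None
```

The job is handed in (the call returned no verdict): by my last camera measurements the bearing, ring, bin, long bolt and tape are each within about 3 mm of target, and the tape-to-bar gap is about 41 mm.

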